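Push the plate tray home in the spotting station

TASK

Using the fingertips only as a pusher, slide the blue plate tray along the bench into the aluminium spotting station, until it lies flush against the long back bar and also against the end stop on the side where the red disc lies. Do not lift the tray or tip it up, leave the bottles, pot, marker and tweezers undisturbed, and finish with the hand clear of everything.

Things in the scene. Friction and masses are not known exactly. Their poses are not given: they have to be found in the camera images.
- tray: Blue rectangular tray with three white plates on it: a solid block 90 mm along its x, 120 mm along its y, 25 mm high, 0.3 to 0.65 kg, loose, too wide to grasp. Origin: centre of its underside; z up. It starts on the robot's side of the station, its x axis within 0.3 rad of the station's. It slides with friction (a push of 1.5 to 5 N) and stops when the push stops.
- station: Low U of aluminium bars, 25 mm high and 20 mm thick, fixed to the bench, open towards the robot. Origin: at bench level, middle of the back bar's front face (towards the robot). Its x points away from the robot, square to the bar, which fills x 0 to 20 mm; y runs along the bar, to the robot's left. Yaw varies by 0.1 rad. The tray home has its origin at x = -45 mm, y = +120 or -120 mm.
- stop_left (a point): Point at bench level on the inner face of the left end stop, where it meets the back bar: x = 0, y = +180 mm from the station's origin, in its axes. The stop is 20 mm thick, 25 mm high and reaches 70 mm from the back bar's front face towards the robot.
- stop_right (a point): The same point of the right end stop: x = 0, y = -180 mm from the station's origin, in its axes.
- red_disc: Flat red disc, 80 mm across, 3 mm thick, fixed to the bench just outside one of the end stops (250 mm from the station's origin along its y, towards + or -): it tells which end stop to use. Origin: centre of its underside. An amber jar stands on it.
- white_disc: Flat white disc of the same size and mounting outside the other end stop, which is not to be used. Origin: centre of its underside. A clear jar stands on it.
- amber_jar: Amber glass jar with black cap, 42 mm across, 65 mm high, standing loose on the red disc. Origin: centre of its underside. Leave alone.
- clear_jar: Clear glass jar with black cap, 42 mm across, 65 mm high, standing loose on the white disc. Origin: centre of its underside. Leave alone.
- pot: Small white ceramic cup, 52 mm across, 45 mm high, standing loose to the left on the robot's side. Origin: centre of its underside. Leave alone.
- marker: Black marker pen with a white band, 130 mm along its x, 13 mm wide and high, lying loose to the right on the robot's side. Origin: centre of its underside. Leave alone.
- tweezers: Steel tweezers, 140 mm along their x, 5 mm high, lying loose beyond the station. Origin: centre of the underside. Leave alone.
- stoppered0: Clear glass-stoppered bottle, 62 mm across, 107 mm high, standing loose beyond the station on the left. Origin: centre of its underside. Leave alone.
- stoppered1: Clear glass-stoppered bottle, the same size, standing loose beyond the station on the right. Origin: centre of its underside. Leave alone.
Not all that is in view belongs to the job. Of the things shaped like the red_disc, the red one is meant.

How it is judged:
By the outcome, as a careful person would: the job done as asked, in the order asked, and still so for the second after the job is handed in, with the robot touching nothing.
It also fails if it takes over 45 s, if anything falls off the work surface, if the arm or the gripper's body presses on something with over 40 N, if the wrist force passes 120 N, or if a joint passes its speed limit or range.

ROBOT

A 6-joint arm with a two-finger parallel gripper is mounted at the origin on the work surface. World frame = base frame: x ahead of the robot, y to its left, z up, the work surface at z = 0. Lengths are in m, angles in rad, forces in N, time in s.
With the tool pointing down it reaches from about 0.3 to 0.775 m from the base axis. Payload 14.6 kg.
Tool frame: the origin (TCP) lies midway between the tips of the shut fingers; the grasp point (between the pads) lies 19 mm behind it; z points along the fingers, y is the line along which they close (so a half turn about z gives the same grasp; the last joint's range is limited). The gripper opens to 94 mm and grips with 3 to 60 N. Pads are 16 mm wide; open, the fingers measure 119 mm over their backs; the gripper's body (75 mm by 177 mm) begins 78 mm behind the grasp point.
Start: joints at [1.168, 0.3, 1.521, -0, 1.321, -0.067], TCP at [0.181, 0.519, 0.185] pointing down, gripper open.
Joint ranges: [-3.03, 3.03], [-0.79, 2.21], [0.23, 2.52], [-1.04, 4.18], [0, 3.07], [-2.55, 2.55]. Speed limits (rad/s): [2.22, 2.22, 2.57, 3.14, 3.14, 3.14].

INTERFACE

Orientations are given as a unit quaternion [x, y, z, w].
In Python, from plant import observe, viewer, r, nets gives the robot as it stands.
- The arm moves only by the tool servo_tool, never from a script. Its argument "steps" is a list of rows, each an object of numbers: "dx", "dy", "dz": the shift along the tool's x, y, z in m; "spin": the turn about the tool's z in degrees; "gripper": the finger opening in m, from 0 to 0.094. A call has exactly 10 rows; each row shifts and turns the commanded pose from where the row before left it, along the tool's axes as they then stand; what a row does not reach is not made up. A row lasts 1/12 s, in which the tool goes at most 41.7 mm and 7.16 degrees, less where a joint would pass 70% of its speed; a pose out of reach is approached as far as the arm can. A call is refused whole if a number of a shift passes 0.0417 or a number of a turn 7.16, either way. A call with a gripper value outside its range is refused whole. The fingers move at their own pace and stop on an object; "grip_force" is the grip in N (left out, the last holds). Time passes only in rows, so rows that do not move let the fingers close, or fill a call up. It gives the time, the measured TCP pose, the force, the opening and the grip force at its end, in the units of the state.
- observe(): the state, without advancing time (a new reading comes with each control period).
- viewer.snapshot(name): name is "scene" or "top" or "wrist"; returns (picture, depth): 480x640x3 uint8, blue, green, red; 480x640 float32, m along the optical axis (not along the pixel's ray), 0 where there is no reading.
- viewer.camera_params(name): a dict with "fx", "fy", "cx", "cy" (pixels), "dist" ([k1, k2, p1, p2, k3] as OpenCV has them; the pictures are not rectified), "R" (3x3) and "t" (3): a world point X has camera coordinates R X + t. Camera axes: x right, y down, z forward; pixel columns grow to the right and rows downward; lengths in m; the calibration is good to about 2 mm. A picture is of the moment at which its call begins: read the wrist's pose just before it. camera_params takes no time and is no camera call; for the wrist camera it gives the pose at the moment of the call.
- r.sign_off(): hands the job in; it is judged then, once.
Trained networks look in the newest picture that a camera, given by its name, has taken for a name from the list of things; names that differ only in an ending like _2 or _b are one class to them, and where a whole thing is asked for, a point or a joint stands for the part that bears it (a point fixed in the world has none). Each returns a list of dicts, best first, with "score" (0 to 1); they miss things now and then, are a little off and sometimes report something else, mostly with a low value. They report only what shows in the picture. A call takes as long as a camera call. They do not tell look-alikes from the thing itself.
- nets.spot_in(camera, label): "position" ([column, row] in pixels, amid what is visible of it).
The state is a dict: "time": time; "joint_pos": joint angles; "qvel": joint speeds; "effort": joint torques, N m; "eef_pos": TCP position; "tool_rot": TCP orientation; "contact_force": force on the tool from outside, world axes, zero at the start; "wrist_torque": the same for the moment, N m; "grip_width": opening from 0.0 (shut) to 1.0 (fully open); "grasp_force": force on a finger pad.
Only numpy, scipy, OpenCV 4.12 (cv2) and the standard library are available. Lean on these libraries where they do the work, as an engineer would, in place of code of your own. Each camera call takes 0.05 s, during which the arm holds its last target. There are 200 camera calls.

## Working session

There is one attempt and no reset: what is moved stays moved. The work goes in short steps, Python scripts to look and compute and a tool call to move; the robot and the scene stay as the last step left them, time stands still between calls to the robot, and variables do not carry over. Pictures are saved under pics/ and viewed, at most 10 in all, crops included, and the job is handed in when it is done.

Besides the shell and the picture viewer there is one more tool, called by a JSON object that holds its "op" and its "data". servo_tool: Moves the arm, as the interface text tells. Its arguments: {"type":"object","properties":{"steps":{"type":"array","items":{"type":"object","properties":{"dx":{"type":"number"},"dy":{"type":"number"},"dz":{"type":"number"},"spin":{"type":"number"},"gripper":{"type":"number"}}}},"grip_force":{"type":"number"}},"required":["steps"]}

```bash
mkdir -p pics; python3 - <<'E'
from plant import observe, viewer, r, nets
import cv2,numpy as np
for n in ("top","scene"):
    p,d=viewer.snapshot(n); cv2.imwrite(f"pics/{n}0.png",p); np.save(f"pics/{n}0.npy",d)
    c=viewer.camera_params(n); print(n,c)
s=observe(); print(s)
E
```

```text
top {'fx': 552.7847863346349, 'fy': 552.7847863346349, 'cx': 325.21719160511236, 'cy': 235.09312660359174, 'dist': array([-0.04114931,  0.        ,  0.        ,  0.        ,  0.        ]), 'R': array([[-0.0233424 , -0.99970049, -0.00735265],
       [-0.98952909,  0.02415148, -0.14229857],
       [ 0.14243353,  0.00395407, -0.98979647]]), 't': array([-0.00266586,  0.59355546,  1.03497925])}
scene {'fx': 510.5657676758755, 'fy': 510.5657676758755, 'cx': 324.3596797853796, 'cy': 241.99373892926786, 'dist': array([-0.03635588,  0.        ,  0.        ,  0.        ,  0.        ]), 'R': array([[ 0.14351201,  0.98957409, -0.01214188],
       [ 0.63589025, -0.10160652, -0.76506189],
       [-0.75831912,  0.10207467, -0.64384227]]), 't': array([-0.08275781, -0.36312162,  1.55934894])}
{'time': 0.1, 'joint_pos': array([ 1.16838910e+00,  3.00399229e-01,  1.52155454e+00, -3.54877084e-05,
        1.32070744e+00, -6.65698586e-02]), 'qvel': array([ 0.00066729, -0.00212857, -0.00347304,  0.00074503,  0.00030293,
        0.0003369 ]), 'effort': array([ 3.28467686e-04, -5.32638180e+01, -3.53286767e+01,  7.09886360e-02,
        2.34214577e-02, -5.71043961e-05]), 'eef_pos': array([0.18114651, 0.51902152, 0.18463699]), 'tool_rot': array([ 1.67126309e-01,  9.85935348e-01, -5.23654882e-04, -1.07419089e-04]), 'contact_force': array([ 0.28460657, -0.35628571, -0.42941884]), 'wrist_torque': array([ 0.05254256,  0.01453709, -0.03285074]), 'grasp_force': 0.0, 'grip_width': 0.9995429148025453}
```

View pics/top0.png

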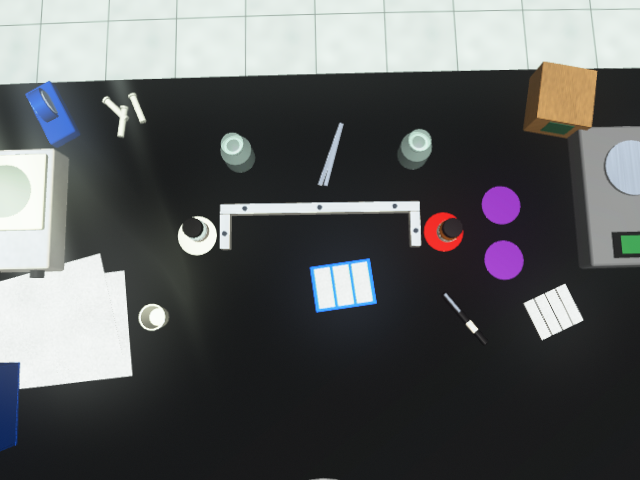

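View pics/scene0.png

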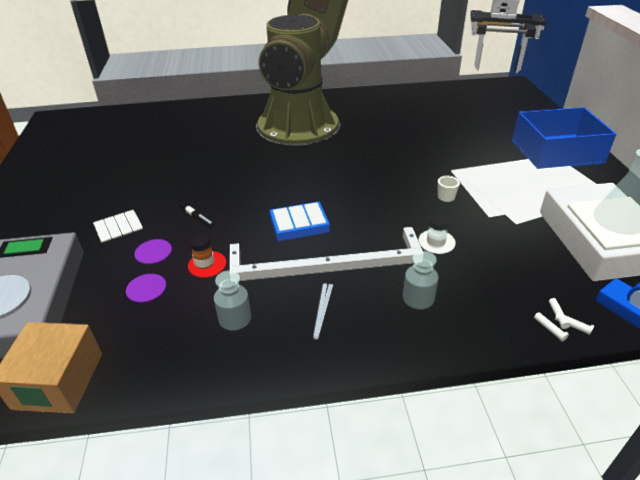

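Top view: the tray is at (343,286). Look-alikes are the white plates (553,312), the blue bin (5,400) and the blue tool (50,112). The red disc is at (443,231), outside the right stop. Look-alikes for it are the purple discs (501,205) and (504,260) and the white disc (197,236). So the target is the right stop (−y). Next I'll measure these and check in one close crop.

```bash
cat > h.py <<'E'
import cv2,numpy as np
from plant import observe, viewer, r, nets
def proj(c,px,z):
    K=np.array([[c['fx'],0,c['cx']],[0,c['fy'],c['cy']],[0,0,1]])
    u=cv2.undistortPoints(np.float64(px).reshape(-1,1,2),K,c['dist']).reshape(-1,2)
    d=np.c_[u,np.ones(len(u))]@c['R']; o=-c['R'].T@c['t']
    return (o+d*((z-o[2])/d[:,2])[:,None])[:,:2]
def big(m,xy):
    n,l,s,_=cv2.connectedComponentsWithStats(m.astype(np.uint8)); k=l[xy[1]-6:xy[1]+7,xy[0]-6:xy[0]+7]; k=k[k>0]
    return (l==np.bincount(k).argmax())
def tray(p,c,seed=(343,286)):
    """min-area rect of the top face -> centre, yaw (x axis = short side), sides"""
    b,g,rr=[p[...,i].astype(int) for i in range(3)]
    m=((b-rr>60)&(b>150))|((b>170)&(rr>170))
    m=big(m,seed)
    cn=max(cv2.findContours(m.astype(np.uint8),cv2.RETR_EXTERNAL,cv2.CHAIN_APPROX_NONE)[0],key=cv2.contourArea)
    w=proj(c,cn.reshape(-1,2),.025)
    (ctr,sz,a)=cv2.minAreaRect((w*1000).astype(np.float32))
    a=np.deg2rad(a) if sz[0]<sz[1] else np.deg2rad(a+90)
    a=(a+np.pi/2)%np.pi-np.pi/2
    return np.array(ctr)/1000,a,sz,m
E
python3 - <<'E'
from h import *
p=cv2.imread("pics/top0.png"); c=viewer.camera_params("top")
print("tray",tray(p,c)[:3])
b,g,rr=[p[...,i].astype(int) for i in range(3)]
m=big((b>150)&(rr>150)&(abs(b-rr)<40),(319,208))
print("bar px",m.sum(),np.argwhere(m).min(0),np.argwhere(m).max(0))
# back/front edges of bar per column, subpixel by half-level of grey
gray=p.mean(2)
for nm,cols in (("bar",range(240,402,4)),):
    F=[];B=[]
    for x in cols:
        ys=np.where(m[195:225,x])[0]+195
        if len(ys): B.append((x,ys[0]-.5)); F.append((x,ys[-1]+.5))
    for q,E in (("back",B),("front",F)):
        w=proj(c,E,.025); k=np.polyfit(w[:,1],w[:,0],1); print(q,k,"res mm",1e3*np.std(w[:,0]-np.polyval(k,w[:,1])))
for nm,xr in (("right",(400,430)),("left",(212,240))):
    I=[];O=[]
    for y in range(220,242,2):
        xs=np.where(m[y,xr[0]:xr[1]])[0]+xr[0]
        if len(xs): I.append((xs[0]-.5,y));O.append((xs[-1]+.5,y))
    for q,E in (("lo",I),("hi",O)):
        w=proj(c,E,.025); k=np.polyfit(w[:,0],w[:,1],1); print(nm,q,k,w[0],w[-1])
red=(rr-g>90)&(rr-b>90); red=big(red,(435,240)); 
cn=cv2.findContours(red.astype(np.uint8),0,1)[0][0]; e=cv2.minEnclosingCircle(cn); print("red",proj(c,[e[0]],.003),e)
cv2.imwrite("pics/crop.png",cv2.resize(p[190:330,200:480],None,fx=2.8,fy=2.8,interpolation=cv2.INTER_CUBIC))
E
```

```text
tray (array([ 0.49690051, -0.04841856]), np.float64(0.12075946670012416), (90.64311218261719, 120.2482681274414))
bar px 2687 [201 220] [248 420]
back [0.00790229 0.6632937 ] res mm 0.6102669186627502
front [0.0080134  0.64222945] res mm 0.5978902278684085
right lo [ 0.01766169 -0.19546184] [ 0.62205512 -0.18501852] [ 0.58191235 -0.18518614]
right hi [-0.01184596 -0.19845589] [ 0.62157269 -0.20491801] [ 0.5814281  -0.20498242]
left lo [0.00408764 0.19075938] [0.63138459 0.19334196] [0.59111668 0.19317736]
left hi [0.00148361 0.17238511] [0.63088351 0.17332264] [0.59063464 0.17326292]
red [[ 0.60005338 -0.25500619]] ((442.9507141113281, 231.73239135742188), 20.06275749206543)
```

View pics/crop.png

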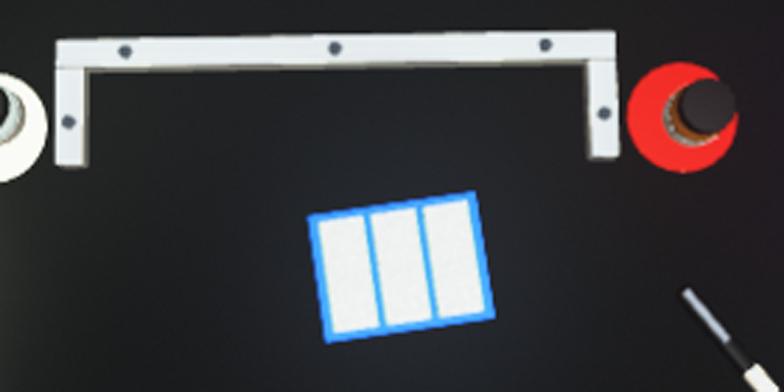

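Crop: the tray sits alone in front of the U, and the red disc with the amber jar is outside the right stop.

The sizes fit: tray 90.6×120.2 mm, inner width 358 mm, and the disc 249 mm from the origin. The goal centre is about (0.596, −0.126) with yaw −0.01. The plan is a two-finger push along +x to the bar, then along −y to the stop.

{"op": "servo_tool", "data": {"steps": [{"spin": -1.88,"gripper": 0.07},{"spin": -1.88},{"spin": -1.88},{"spin": -1.88},{"spin": -1.88},{"spin": -1.88},{"spin": -1.88},{"spin": -1.88},{"spin": -1.88},{"spin": -1.88}]}}

```text
invalid input
```

{"op": "servo_tool", "data": {"steps": [{"dx": 0,"dy": 0,"dz": 0,"spin": -1.88,"gripper": 0.07},{"dx": 0,"dy": 0,"dz": 0,"spin": -1.88,"gripper": 0.07},{"dx": 0,"dy": 0,"dz": 0,"spin": -1.88,"gripper": 0.07},{"dx": 0,"dy": 0,"dz": 0,"spin": -1.88,"gripper": 0.07},{"dx": 0,"dy": 0,"dz": 0,"spin": -1.88,"gripper": 0.07},{"dx": 0,"dy": 0,"dz": 0,"spin": -1.88,"gripper": 0.07},{"dx": 0,"dy": 0,"dz": 0,"spin": -1.88,"gripper": 0.07},{"dx": 0,"dy": 0,"dz": 0,"spin": -1.88,"gripper": 0.07},{"dx": 0,"dy": 0,"dz": 0,"spin": -1.88,"gripper": 0.07},{"dx": 0,"dy": 0,"dz": 0,"spin": -1.88,"gripper": 0.07}]}}

```text
time: 0.93
eef_pos: [0.1812, 0.5191, 0.1848]
tool_rot: [0.003, 1.0, -0.0, -0.0]
contact_force: [-0.7, -0.0, 0.2]
grip_width: 0.745
grasp_force: 0.0
```

{"op": "servo_tool", "data": {"steps": [{"dx": -0.0117,"dy": -0.0286,"dz": 0,"spin": 0,"gripper": 0.07},{"dx": -0.0117,"dy": -0.0286,"dz": 0,"spin": 0,"gripper": 0.07},{"dx": -0.0117,"dy": -0.0286,"dz": 0,"spin": 0,"gripper": 0.07},{"dx": -0.0117,"dy": -0.0286,"dz": 0,"spin": 0,"gripper": 0.07},{"dx": -0.0117,"dy": -0.0286,"dz": 0,"spin": 0,"gripper": 0.07},{"dx": -0.0117,"dy": -0.0286,"dz": 0,"spin": 0,"gripper": 0.07},{"dx": -0.0117,"dy": -0.0286,"dz": 0,"spin": 0,"gripper": 0.07},{"dx": -0.0117,"dy": -0.0286,"dz": 0,"spin": 0,"gripper": 0.07},{"dx": -0.0117,"dy": -0.0286,"dz": 0,"spin": 0,"gripper": 0.07},{"dx": -0.0117,"dy": -0.0286,"dz": 0,"spin": 0,"gripper": 0.07}]}}

```text
time: 1.77
eef_pos: [0.2961, 0.2309, 0.185]
tool_rot: [0.004, 1.0, -0.0, -0.0]
contact_force: [0.6, -0.1, -0.2]
grip_width: 0.744
grasp_force: 0.0
```

{"op": "servo_tool", "data": {"steps": [{"dx": -0.0117,"dy": -0.0286,"dz": 0,"spin": 0,"gripper": 0.07},{"dx": -0.0117,"dy": -0.0286,"dz": 0,"spin": 0,"gripper": 0.07},{"dx": -0.0117,"dy": -0.0286,"dz": 0,"spin": 0,"gripper": 0.07},{"dx": -0.0117,"dy": -0.0286,"dz": 0,"spin": 0,"gripper": 0.07},{"dx": -0.0117,"dy": -0.0286,"dz": 0,"spin": 0,"gripper": 0.07},{"dx": -0.0117,"dy": -0.0286,"dz": 0,"spin": 0,"gripper": 0.07},{"dx": -0.0117,"dy": -0.0286,"dz": 0,"spin": 0,"gripper": 0.07},{"dx": -0.0117,"dy": -0.0286,"dz": 0,"spin": 0,"gripper": 0.07},{"dx": -0.0117,"dy": -0.0286,"dz": 0,"spin": 0,"gripper": 0.07},{"dx": -0.0117,"dy": -0.0286,"dz": 0,"spin": 0,"gripper": 0.07}]}}

```text
time: 2.6
eef_pos: [0.411, -0.0561, 0.185]
tool_rot: [0.004, 1.0, 0.0, -0.0]
contact_force: [-0.4, 0.5, -0.2]
grip_width: 0.746
grasp_force: 0.0
```

{"op": "servo_tool", "data": {"steps": [{"dx": 0,"dy": 0.004,"dz": 0.02,"spin": 0,"gripper": 0.07},{"dx": 0,"dy": 0,"dz": 0.02,"spin": 0,"gripper": 0.07},{"dx": 0,"dy": 0,"dz": 0.02,"spin": 0,"gripper": 0.07},{"dx": 0,"dy": 0,"dz": 0.02,"spin": 0,"gripper": 0.07},{"dx": 0,"dy": 0,"dz": 0.02,"spin": 0,"gripper": 0.07},{"dx": 0,"dy": 0,"dz": 0.02,"spin": 0,"gripper": 0.07},{"dx": 0,"dy": 0,"dz": 0.02,"spin": 0,"gripper": 0.07},{"dx": 0,"dy": 0,"dz": 0.018,"spin": 0,"gripper": 0.07},{"dx": 0,"dy": 0,"dz": 0.01,"spin": 0,"gripper": 0.07},{"dx": 0,"dy": 0,"dz": 0.005,"spin": 0,"gripper": 0.07}]}}

```text
time: 3.43
eef_pos: [0.41, -0.0503, 0.0107]
tool_rot: [0.004, 1.0, 0.0, -0.001]
contact_force: [0.2, -0.1, -0.5]
grip_width: 0.744
grasp_force: 0.0
```

{"op": "servo_tool", "data": {"steps": [{"dx": -0.007,"dy": 0,"dz": 0,"spin": 0,"gripper": 0.07},{"dx": -0.007,"dy": 0,"dz": 0,"spin": 0,"gripper": 0.07},{"dx": -0.006,"dy": 0,"dz": 0,"spin": 0,"gripper": 0.07},{"dx": -0.006,"dy": 0,"dz": 0,"spin": 0,"gripper": 0.07},{"dx": -0.006,"dy": 0,"dz": 0,"spin": 0,"gripper": 0.07},{"dx": -0.006,"dy": 0,"dz": 0,"spin": 0,"gripper": 0.07},{"dx": -0.006,"dy": 0,"dz": 0,"spin": 0,"gripper": 0.07},{"dx": -0.006,"dy": 0,"dz": 0,"spin": 0,"gripper": 0.07},{"dx": -0.006,"dy": 0,"dz": 0,"spin": 0,"gripper": 0.07},{"dx": -0.006,"dy": 0,"dz": 0,"spin": 0,"gripper": 0.07}]}}

```text
time: 4.27
eef_pos: [0.4735, -0.051, 0.0121]
tool_rot: [0.004, 1.0, 0.0, -0.0]
contact_force: [0.6, 0.1, 0.1]
grip_width: 0.746
grasp_force: 0.0
```

{"op": "servo_tool", "data": {"steps": [{"dx": -0.006,"dy": 0,"dz": 0,"spin": 0,"gripper": 0.07},{"dx": -0.006,"dy": 0,"dz": 0,"spin": 0,"gripper": 0.07},{"dx": -0.006,"dy": 0,"dz": 0,"spin": 0,"gripper": 0.07},{"dx": -0.006,"dy": 0,"dz": 0,"spin": 0,"gripper": 0.07},{"dx": -0.006,"dy": 0,"dz": 0,"spin": 0,"gripper": 0.07},{"dx": -0.006,"dy": 0,"dz": 0,"spin": 0,"gripper": 0.07},{"dx": -0.006,"dy": 0,"dz": 0,"spin": 0,"gripper": 0.07},{"dx": -0.006,"dy": 0,"dz": 0,"spin": 0,"gripper": 0.07},{"dx": -0.005,"dy": 0,"dz": 0,"spin": 0,"gripper": 0.07},{"dx": -0.004,"dy": 0,"dz": 0,"spin": 0,"gripper": 0.07}]}}

```text
time: 5.1
eef_pos: [0.5304, -0.0514, 0.0121]
tool_rot: [0.004, 1.0, 0.0, 0.0]
contact_force: [0.1, 0.0, -0.7]
grip_width: 0.749
grasp_force: 0.0
```

```bash
python3 - <<'E'
from h import *
p,d=viewer.snapshot("top"); cv2.imwrite("pics/top1.png",p)
cv2.imwrite("pics/crop1.png",cv2.resize(p[190:330,200:480],None,fx=2.8,fy=2.8,interpolation=cv2.INTER_CUBIC))
E
```

```text
(no output)
```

View pics/crop1.png

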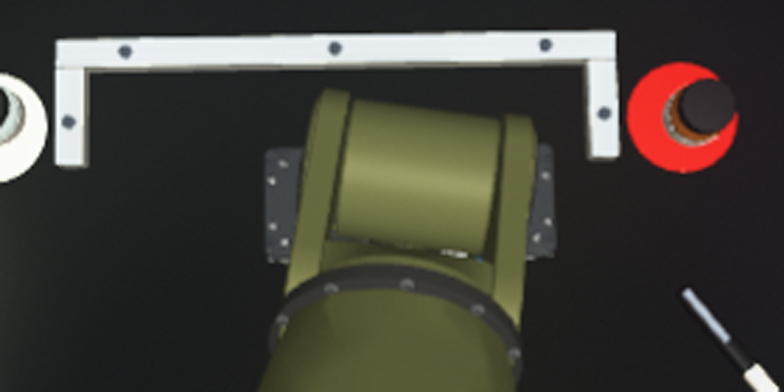

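The arm hides the tray in the top view, so I'll check with the scene camera.

```bash
python3 - <<'E'
from h import *
p,d=viewer.snapshot("scene"); w,_=viewer.snapshot("wrist")
a=cv2.resize(p[130:310,160:480],(800,450),interpolation=cv2.INTER_CUBIC)[:, :800]
out=np.hstack([cv2.resize(a,(480,270)),cv2.resize(w,(320,240))[:].copy() if 0 else cv2.copyMakeBorder(cv2.resize(w,(320,240)),0,30,0,0,0)])
cv2.imwrite("pics/sw1.png",out); print(observe()["contact_force"])
E
```

```text
[-0.00587375  0.41540014 -0.14014272]
```

View pics/sw1.png

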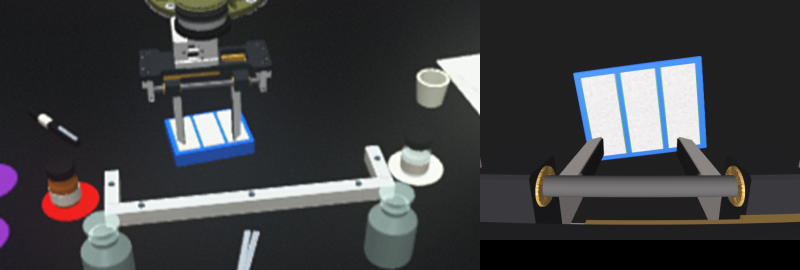

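The tray appears not to have moved and is still rotated. The scene shows the finger tips just behind it. I'll check the frames against each other.

```bash
python3 - <<'E'
from h import *
s=observe(); e=s["eef_pos"]; print(e,s["time"],s["joint_pos"])
def pj(n,X):
    c=viewer.camera_params(n); X=np.atleast_2d(X)
    K=np.array([[c['fx'],0,c['cx']],[0,c['fy'],c['cy']],[0,0,1.]])
    return cv2.projectPoints(np.float64(X),cv2.Rodrigues(c['R'])[0],c['t'],K,c['dist'])[0].reshape(-1,2).round(1)
tips=[e+[0,y,0] for y in(-.035,0,.035)]
print("tips scene",pj("scene",tips),"wrist",pj("wrist",tips))
print("tray0 scene",pj("scene",[[.497,-.048,.025]]))
p,_=viewer.snapshot("scene"); c=viewer.camera_params("scene")
print("tray by scene",tray(p,c,(305,216))[:3])
w,_=viewer.snapshot("wrist"); c=viewer.camera_params("wrist"); print("wristcam pos",-c['R'].T@c['t'])
try: print("tray by wrist",tray(w,c,(330,210))[:3])
except Exception as x: print(x)
d=np.load("pics/top0.npy"); print("depth tray,bench",d[286,343],d[350,343], "stn",d[208,319])
E
```

```text
[ 0.52992217 -0.05139653  0.01202196] 5.25 [-1.65489978e-01  4.72516728e-01  1.72612165e+00  1.15794765e-05
  9.43133869e-01 -1.72868047e+00]
tips scene [[283.  230.1]
 [298.6 228.6]
 [314.1 227. ]] wrist [[254.3 278.8]
 [320.6 278.3]
 [386.9 277.7]]
tray0 scene [[298.3 215. ]]
tray by scene (array([ 0.51418152, -0.04736089]), np.float64(0.11891526925713647), (114.41412353515625, 121.1243667602539))
wristcam pos [ 0.46505997 -0.05129791  0.2112467 ]
tray by wrist (array([ 0.4984895 , -0.04913992]), np.float64(0.11891761616784713), (88.59576416015625, 118.33955383300781))
depth tray,bench 1.080339 1.0878328 stn 1.0990995
```

The wrist view has +x pointing down, so the fingers passed over the tray without touching it. The tips retract when the gripper is opened. I'll measure their real height.

```bash
python3 - <<'E'
from h import *
p,d=viewer.snapshot("scene"); c=viewer.camera_params("scene")
K=np.array([[c['fx'],0,c['cx']],[0,c['fy'],c['cy']],[0,0,1]])
ys,xs=np.mgrid[185:235,270:335]; px=np.c_[xs.ravel(),ys.ravel()]
u=cv2.undistortPoints(np.float64(px).reshape(-1,1,2),K,c['dist']).reshape(-1,2)
z=d[px[:,1],px[:,0]]; X=(np.c_[u,np.ones(len(u))]*z[:,None]-c['t'])@c['R']
k=(X[:,2]>.029)&(X[:,2]<.07)&(z>0)&(X[:,0]>.5)
for sgn in (-1,1):
    q=X[k&(sgn*(X[:,1]+.0515)>0)]
    print(len(q)); 
    for lo in np.arange(.029,.07,.005):
        t=q[(q[:,2]>=lo)&(q[:,2]<lo+.005)]
        if len(t): print(lo.round(3),t.min(0).round(3),t.max(0).round(3))
k=(X[:,2]>.018)&(X[:,2]<.03)&(z>0); print("tray top z", np.median(X[k][:,2]))
E
```

```text
70
0.029 [ 0.536 -0.088  0.031] [ 0.538 -0.086  0.033]
0.034 [ 0.536 -0.092  0.035] [ 0.541 -0.085  0.039]
0.039 [ 0.536 -0.096  0.039] [ 0.541 -0.085  0.044]
0.044 [ 0.538 -0.096  0.046] [ 0.542 -0.087  0.047]
0.049 [ 0.538 -0.096  0.049] [ 0.543 -0.087  0.052]
0.054 [ 0.536 -0.097  0.054] [ 0.542 -0.086  0.059]
0.059 [ 0.534 -0.097  0.061] [ 0.542 -0.086  0.064]
0.064 [ 0.538 -0.097  0.064] [ 0.542 -0.086  0.069]
0.069 [ 0.538 -0.094  0.069] [ 0.543 -0.09   0.07 ]
87
0.029 [ 0.536 -0.015  0.033] [ 0.539 -0.013  0.034]
0.034 [ 0.536 -0.015  0.036] [ 0.541 -0.006  0.039]
0.039 [ 0.535 -0.015  0.04 ] [ 0.541 -0.004  0.044]
0.044 [ 0.523 -0.015  0.044] [ 0.541 -0.003  0.049]
0.049 [ 0.526 -0.015  0.05 ] [ 0.543 -0.004  0.054]
0.054 [ 0.527 -0.015  0.055] [ 0.541 -0.003  0.058]
0.059 [ 0.525 -0.015  0.059] [ 0.542 -0.003  0.064]
0.064 [ 0.529 -0.015  0.064] [ 0.541 -0.003  0.069]
0.069 [ 0.529 -0.015  0.069] [ 0.539 -0.003  0.07 ]
tray top z 0.023961787881903535
```

The open tips sit about 20 mm above the TCP, so z = −0.010 is needed. Next I'll raise, back off and lower again.

{"op": "servo_tool", "data": {"steps": [{"dx": 0,"dy": 0,"dz": -0.02,"spin": 0,"gripper": 0.07},{"dx": 0,"dy": 0,"dz": -0.02,"spin": 0,"gripper": 0.07},{"dx": 0.02,"dy": 0,"dz": 0,"spin": 0,"gripper": 0.07},{"dx": 0.02,"dy": 0,"dz": 0,"spin": 0,"gripper": 0.07},{"dx": 0.02,"dy": 0,"dz": 0,"spin": 0,"gripper": 0.07},{"dx": 0.02,"dy": 0,"dz": 0,"spin": 0,"gripper": 0.07},{"dx": 0.02,"dy": 0,"dz": 0,"spin": 0,"gripper": 0.07},{"dx": 0.02,"dy": 0,"dz": 0,"spin": 0,"gripper": 0.07},{"dx": 0,"dy": 0,"dz": 0.01,"spin": 0,"gripper": 0.07},{"dx": 0,"dy": 0,"dz": 0.01,"spin": 0,"gripper": 0.07}]}}

```text
time: 6.23
eef_pos: [0.4095, -0.0506, 0.0325]
tool_rot: [0.004, 1.0, -0.0, 0.001]
contact_force: [0.2, 0.0, -0.8]
grip_width: 0.743
grasp_force: 0.0
```

{"op": "servo_tool", "data": {"steps": [{"dx": 0,"dy": 0,"dz": 0.01,"spin": 0,"gripper": 0.07},{"dx": 0,"dy": 0,"dz": 0.01,"spin": 0,"gripper": 0.07},{"dx": 0,"dy": 0,"dz": 0.005,"spin": 0,"gripper": 0.07},{"dx": 0,"dy": 0,"dz": 0.004,"spin": 0,"gripper": 0.07},{"dx": 0,"dy": 0,"dz": 0.003,"spin": 0,"gripper": 0.07},{"dx": 0,"dy": 0,"dz": 0.003,"spin": 0,"gripper": 0.07},{"dx": 0,"dy": 0,"dz": 0.003,"spin": 0,"gripper": 0.07},{"dx": 0,"dy": 0,"dz": 0.003,"spin": 0,"gripper": 0.07},{"dx": 0,"dy": 0,"dz": 0.001,"spin": 0,"gripper": 0.07},{"dx": 0,"dy": 0,"dz": 0,"spin": 0,"gripper": 0.07}]}}

```text
time: 7.07
eef_pos: [0.4098, -0.0505, -0.01]
tool_rot: [0.004, 1.0, 0.0, -0.0]
contact_force: [-0.3, 0.2, -0.1]
grip_width: 0.74
grasp_force: 0.0
```

Now push along +x, with one call to check for contact.

{"op": "servo_tool", "data": {"steps": [{"dx": -0.007,"dy": 0,"dz": 0,"spin": 0,"gripper": 0.07},{"dx": -0.007,"dy": 0,"dz": 0,"spin": 0,"gripper": 0.07},{"dx": -0.006,"dy": 0,"dz": 0,"spin": 0,"gripper": 0.07},{"dx": -0.006,"dy": 0,"dz": 0,"spin": 0,"gripper": 0.07},{"dx": -0.006,"dy": 0,"dz": 0,"spin": 0,"gripper": 0.07},{"dx": -0.006,"dy": 0,"dz": 0,"spin": 0,"gripper": 0.07},{"dx": -0.006,"dy": 0,"dz": 0,"spin": 0,"gripper": 0.07},{"dx": -0.006,"dy": 0,"dz": 0,"spin": 0,"gripper": 0.07},{"dx": -0.006,"dy": 0,"dz": 0,"spin": 0,"gripper": 0.07},{"dx": -0.006,"dy": 0,"dz": 0,"spin": 0,"gripper": 0.07}]}}

```text
time: 7.9
eef_pos: [0.4724, -0.051, -0.01]
tool_rot: [0.004, 1.0, -0.0, -0.0]
contact_force: [-1.3, 0.1, -2.0]
grip_width: 0.744
grasp_force: 1.0
```

```bash
python3 - <<'E'
from h import *
w,_=viewer.snapshot("wrist"); c=viewer.camera_params("wrist"); cv2.imwrite("pics/w2.png",w)
K=np.array([[c['fx'],0,c['cx']],[0,c['fy'],c['cy']],[0,0,1.]])
q=cv2.projectPoints(np.float64([[.52,-.048,.025]]),cv2.Rodrigues(c['R'])[0],c['t'],K,c['dist'])[0].reshape(2).astype(int)
print(q); print(tray(w,c,tuple(q))[:3],observe()["contact_force"])
E
```

```text
[328 395]
(array([ 0.52602911, -0.05192184]), np.float64(-0.009931593495178248), (184.16957092285156, 48.213199615478516)) [-0.18551659 -0.21336253  0.67997743]
```

View pics/w2.png

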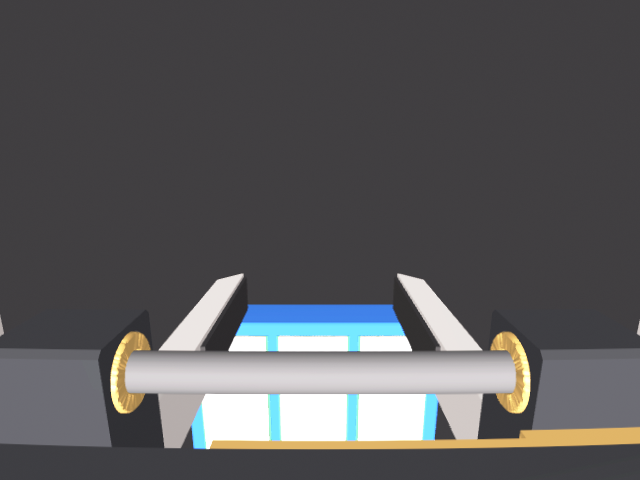

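Wrist view: the tray's near edge (row about 322) is now level and against both fingers. I'll continue the push and finish slowly at the bar.

{"op": "servo_tool", "data": {"steps": [{"dx": -0.006,"dy": 0,"dz": 0,"spin": 0,"gripper": 0.07},{"dx": -0.007,"dy": 0,"dz": 0,"spin": 0,"gripper": 0.07},{"dx": -0.007,"dy": 0,"dz": 0,"spin": 0,"gripper": 0.07},{"dx": -0.007,"dy": 0,"dz": 0,"spin": 0,"gripper": 0.07},{"dx": -0.007,"dy": 0,"dz": 0,"spin": 0,"gripper": 0.07},{"dx": -0.007,"dy": 0,"dz": 0,"spin": 0,"gripper": 0.07},{"dx": -0.007,"dy": 0,"dz": 0,"spin": 0,"gripper": 0.07},{"dx": -0.006,"dy": 0,"dz": 0,"spin": 0,"gripper": 0.07},{"dx": -0.005,"dy": 0,"dz": 0,"spin": 0,"gripper": 0.07},{"dx": -0.004,"dy": 0,"dz": 0,"spin": 0,"gripper": 0.07}]}}

```text
time: 8.78
eef_pos: [0.5354, -0.0514, -0.0099]
tool_rot: [0.004, 1.0, -0.0, -0.0]
contact_force: [-3.8, -0.4, 2.4]
grip_width: 0.747
grasp_force: 1.9
```

{"op": "servo_tool", "data": {"steps": [{"dx": -0.001,"dy": 0,"dz": 0,"spin": 0,"gripper": 0.07},{"dx": -0.001,"dy": 0,"dz": 0,"spin": 0,"gripper": 0.07},{"dx": -0.001,"dy": 0,"dz": 0,"spin": 0,"gripper": 0.07},{"dx": -0.001,"dy": 0,"dz": 0,"spin": 0,"gripper": 0.07},{"dx": -0.001,"dy": 0,"dz": 0,"spin": 0,"gripper": 0.07},{"dx": 0,"dy": 0,"dz": 0,"spin": 0,"gripper": 0.07},{"dx": 0,"dy": 0,"dz": 0,"spin": 0,"gripper": 0.07},{"dx": 0,"dy": 0,"dz": 0,"spin": 0,"gripper": 0.07},{"dx": 0,"dy": 0,"dz": 0,"spin": 0,"gripper": 0.07},{"dx": 0,"dy": 0,"dz": 0,"spin": 0,"gripper": 0.07}]}}

```text
time: 9.62
eef_pos: [0.54, -0.0515, -0.0098]
tool_rot: [0.004, 1.0, -0.0, 0.0]
contact_force: [-0.3, 0.1, -0.1]
grip_width: 0.746
grasp_force: 0.2
```

{"op": "servo_tool", "data": {"steps": [{"dx": -0.0008,"dy": 0,"dz": 0,"spin": 0,"gripper": 0.07},{"dx": 0,"dy": 0,"dz": 0,"spin": 0,"gripper": 0.07},{"dx": -0.0008,"dy": 0,"dz": 0,"spin": 0,"gripper": 0.07},{"dx": 0,"dy": 0,"dz": 0,"spin": 0,"gripper": 0.07},{"dx": -0.0008,"dy": 0,"dz": 0,"spin": 0,"gripper": 0.07},{"dx": 0,"dy": 0,"dz": 0,"spin": 0,"gripper": 0.07},{"dx": -0.0008,"dy": 0,"dz": 0,"spin": 0,"gripper": 0.07},{"dx": 0,"dy": 0,"dz": 0,"spin": 0,"gripper": 0.07},{"dx": -0.0008,"dy": 0,"dz": 0,"spin": 0,"gripper": 0.07},{"dx": 0,"dy": 0,"dz": 0,"spin": 0,"gripper": 0.07}]}}

```text
time: 10.45
eef_pos: [0.544, -0.0515, -0.0099]
tool_rot: [0.004, 1.0, -0.0, 0.0]
contact_force: [-2.8, -0.0, 2.7]
grip_width: 0.742
grasp_force: 1.8
```

{"op": "servo_tool", "data": {"steps": [{"dx": -0.0007,"dy": 0,"dz": 0,"spin": 0,"gripper": 0.07},{"dx": 0,"dy": 0,"dz": 0,"spin": 0,"gripper": 0.07},{"dx": -0.0007,"dy": 0,"dz": 0,"spin": 0,"gripper": 0.07},{"dx": 0,"dy": 0,"dz": 0,"spin": 0,"gripper": 0.07},{"dx": 0,"dy": 0,"dz": 0,"spin": 0,"gripper": 0.07},{"dx": 0,"dy": 0,"dz": 0,"spin": 0,"gripper": 0.07},{"dx": 0,"dy": 0,"dz": 0,"spin": 0,"gripper": 0.07},{"dx": 0,"dy": 0,"dz": 0,"spin": 0,"gripper": 0.07},{"dx": 0,"dy": 0,"dz": 0,"spin": 0,"gripper": 0.07},{"dx": 0,"dy": 0,"dz": 0,"spin": 0,"gripper": 0.07}]}}

```text
time: 11.28
eef_pos: [0.5447, -0.0515, -0.0098]
tool_rot: [0.004, 1.0, 0.0, -0.001]
contact_force: [-8.8, 0.5, 6.1]
grip_width: 0.745
grasp_force: 4.3
```

Force is up at 8.8 N, so the tray is against the bar. Back off, rise and reorient for the −y push.

{"op": "servo_tool", "data": {"steps": [{"dx": 0.005,"dy": 0,"dz": 0,"spin": 0,"gripper": 0.07},{"dx": 0.012,"dy": 0,"dz": 0,"spin": 0,"gripper": 0.07},{"dx": 0.015,"dy": 0,"dz": 0,"spin": 0,"gripper": 0.07},{"dx": 0,"dy": 0,"dz": -0.02,"spin": 0,"gripper": 0.07},{"dx": 0,"dy": 0,"dz": -0.025,"spin": 0,"gripper": 0.07},{"dx": 0,"dy": 0,"dz": -0.025,"spin": 0,"gripper": 0.07},{"dx": 0,"dy": 0.012,"dz": -0.02,"spin": 0,"gripper": 0.04},{"dx": 0,"dy": 0.03,"dz": -0.01,"spin": 0,"gripper": 0.04},{"dx": 0,"dy": 0.03,"dz": 0,"spin": 0,"gripper": 0.04},{"dx": 0,"dy": 0.026,"dz": 0,"spin": 0,"gripper": 0.04}]}}

```text
time: 12.12
eef_pos: [0.5146, 0.0481, 0.0911]
tool_rot: [0.004, 1.0, 0.0, 0.002]
contact_force: [0.5, -0.2, -0.2]
grip_width: 0.496
grasp_force: 0.0
```

{"op": "servo_tool", "data": {"steps": [{"dx": 0,"dy": 0,"dz": 0,"spin": 6.5,"gripper": 0.04},{"dx": 0,"dy": 0,"dz": 0,"spin": 6.5,"gripper": 0.04},{"dx": 0,"dy": 0,"dz": 0,"spin": 6.5,"gripper": 0.04},{"dx": 0,"dy": 0,"dz": 0,"spin": 6.5,"gripper": 0.04},{"dx": 0,"dy": 0,"dz": 0,"spin": 6.5,"gripper": 0.04},{"dx": 0,"dy": 0,"dz": 0,"spin": 6.5,"gripper": 0.04},{"dx": 0,"dy": 0,"dz": 0,"spin": 6.5,"gripper": 0.04},{"dx": 0,"dy": 0,"dz": 0,"spin": 6.5,"gripper": 0.04},{"dx": 0,"dy": 0,"dz": 0,"spin": 6.5,"gripper": 0.04},{"dx": 0,"dy": 0,"dz": 0,"spin": 6.5,"gripper": 0.04}]}}

```text
time: 12.95
eef_pos: [0.5143, 0.0467, 0.0902]
tool_rot: [0.543, 0.84, 0.0, 0.001]
contact_force: [-0.5, 1.0, 0.1]
grip_width: 0.426
grasp_force: 0.0
```

{"op": "servo_tool", "data": {"steps": [{"dx": 0,"dy": 0,"dz": 0,"spin": 6.25,"gripper": 0.04},{"dx": 0,"dy": 0,"dz": 0,"spin": 6.25,"gripper": 0.04},{"dx": 0,"dy": 0,"dz": 0,"spin": 6.25,"gripper": 0.04},{"dx": 0,"dy": 0,"dz": 0,"spin": 6.25,"gripper": 0.04},{"dx": 0,"dy": 0.02,"dz": 0,"spin": 0,"gripper": 0.04},{"dx": 0,"dy": 0.02,"dz": 0,"spin": 0,"gripper": 0.04},{"dx": 0,"dy": 0.02,"dz": 0.01,"spin": 0,"gripper": 0.04},{"dx": 0,"dy": 0.02,"dz": 0.02,"spin": 0,"gripper": 0.04},{"dx": 0,"dy": 0.003,"dz": 0.02,"spin": 0,"gripper": 0.04},{"dx": 0,"dy": 0,"dz": 0.01,"spin": 0,"gripper": 0.04}]}}

```text
time: 13.78
eef_pos: [0.5969, 0.046, 0.0275]
tool_rot: [0.71, 0.704, -0.001, -0.001]
contact_force: [-0.8, -0.5, -1.1]
grip_width: 0.427
grasp_force: 0.0
```

```bash
cat > tips.py <<'E'
from h import *
s=observe(); e=s["eef_pos"]; print(e,s["tool_rot"],s["grip_width"])
p,d=viewer.snapshot("scene"); c=viewer.camera_params("scene")
K=np.array([[c['fx'],0,c['cx']],[0,c['fy'],c['cy']],[0,0,1]])
ys,xs=np.mgrid[0:480,0:640]; px=np.c_[xs.ravel(),ys.ravel()]
u=cv2.undistortPoints(np.float64(px).reshape(-1,1,2),K,c['dist']).reshape(-1,2)
z=d.ravel(); X=(np.c_[u,np.ones(len(u))]*z[:,None]-c['t'])@c['R']
k=(z>0)&(abs(X[:,0]-e[0])<.06)&(abs(X[:,1]-e[1])<.018)&(X[:,2]>e[2]-.02)&(X[:,2]<e[2]+.06)&(X[:,2]>.028)
q=X[k]
for lo in np.arange(e[2]-.02,e[2]+.06,.005):
    t=q[(q[:,2]>=lo)&(q[:,2]<lo+.005)]
    if len(t)>1: print(round(lo,3),len(t),t.min(0).round(3),t.max(0).round(3))
c=viewer.camera_params("top"); p,_=viewer.snapshot("top"); cv2.imwrite("pics/top3.png",p)
E
python3 tips.py
```

```text
[0.59692113 0.04599999 0.02752401] [ 7.09851766e-01  7.04350676e-01 -5.32748539e-04 -5.57463996e-04] 0.4271606273833731
0.048 14 [0.573 0.038 0.048] [0.624 0.048 0.052]
0.053 12 [0.565 0.038 0.053] [0.629 0.055 0.057]
0.058 31 [0.568 0.038 0.058] [0.631 0.055 0.062]
0.063 22 [0.574 0.038 0.063] [0.63  0.055 0.067]
0.068 20 [0.577 0.038 0.068] [0.632 0.057 0.072]
0.073 21 [0.626 0.038 0.073] [0.632 0.057 0.077]
0.078 17 [0.626 0.038 0.078] [0.631 0.056 0.082]
0.083 18 [0.626 0.037 0.083] [0.632 0.057 0.087]
```

View pics/top3.png

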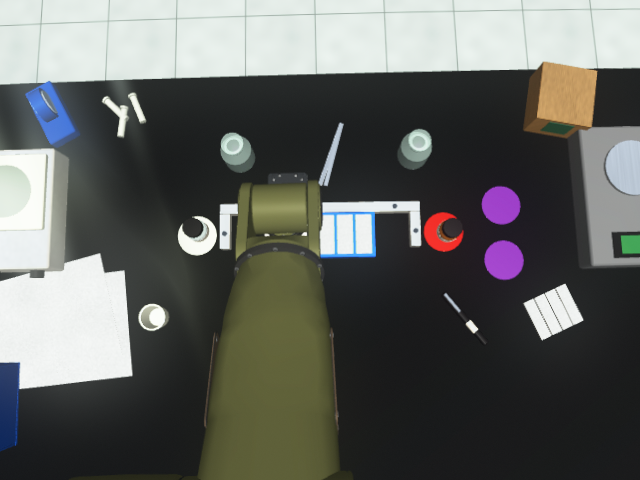

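Top view: the tray (around 347,235) lies along the bar, with its right edge at column 375. The tips are again 20 mm above the TCP. Lower to z = −0.010 and push −y.

{"op": "servo_tool", "data": {"steps": [{"dx": 0,"dy": 0,"dz": 0.01,"spin": 0,"gripper": 0.04},{"dx": 0,"dy": 0,"dz": 0.01,"spin": 0,"gripper": 0.04},{"dx": 0,"dy": 0,"dz": 0.008,"spin": 0,"gripper": 0.04},{"dx": 0,"dy": 0,"dz": 0.005,"spin": 0,"gripper": 0.04},{"dx": 0,"dy": 0,"dz": 0.003,"spin": 0,"gripper": 0.04},{"dx": 0,"dy": 0,"dz": 0,"spin": 0,"gripper": 0.04},{"dx": -0.006,"dy": 0,"dz": 0,"spin": 0,"gripper": 0.04},{"dx": -0.006,"dy": 0,"dz": 0,"spin": 0,"gripper": 0.04},{"dx": -0.006,"dy": 0,"dz": 0,"spin": 0,"gripper": 0.04},{"dx": -0.005,"dy": 0,"dz": 0,"spin": 0,"gripper": 0.04}]}}

```text
time: 14.72
eef_pos: [0.597, 0.0221, -0.0055]
tool_rot: [0.71, 0.704, 0.0, 0.0]
contact_force: [-0.1, 0.3, -0.4]
grip_width: 0.425
grasp_force: 0.0
```

{"op": "servo_tool", "data": {"steps": [{"dx": -0.005,"dy": 0,"dz": 0,"spin": 0,"gripper": 0.04},{"dx": -0.005,"dy": 0,"dz": 0,"spin": 0,"gripper": 0.04},{"dx": -0.005,"dy": 0,"dz": 0,"spin": 0,"gripper": 0.04},{"dx": -0.005,"dy": 0,"dz": 0,"spin": 0,"gripper": 0.04},{"dx": -0.005,"dy": 0,"dz": 0,"spin": 0,"gripper": 0.04},{"dx": -0.005,"dy": 0,"dz": 0,"spin": 0,"gripper": 0.04},{"dx": -0.005,"dy": 0,"dz": 0,"spin": 0,"gripper": 0.04},{"dx": -0.005,"dy": 0,"dz": 0,"spin": 0,"gripper": 0.04},{"dx": -0.005,"dy": 0,"dz": 0,"spin": 0,"gripper": 0.04},{"dx": -0.005,"dy": 0,"dz": 0,"spin": 0,"gripper": 0.04}]}}

```text
time: 15.55
eef_pos: [0.5965, -0.0273, -0.0058]
tool_rot: [0.71, 0.704, 0.0, -0.0]
contact_force: [-0.0, 5.3, 3.4]
grip_width: 0.424
grasp_force: 2.6
```

```bash
cat > meas.py <<'E'
from h import *
import sys
s=observe(); print(s["eef_pos"],s["contact_force"])
p,_=viewer.snapshot("top"); cv2.imwrite(sys.argv[1],p); c=viewer.camera_params("top")
b,g,rr=[p[...,i].astype(int) for i in range(3)]
m=((b-rr>60)&(b>150)); ys,xs=np.where(m[195:300,280:425]); print("blue cols",xs.min()+280,xs.max()+280,"rows",ys.min()+195,ys.max()+195)
R=xs.max()+280
print("right edge y",proj(c,[(R+.5,235)],.025))
cv2.imwrite("pics/c_"+sys.argv[1][5:],cv2.resize(p[190:270,300:460],None,fx=5,fy=5,interpolation=cv2.INTER_CUBIC))
E
python3 meas.py pics/top4.png
```

```text
[ 0.59648455 -0.02728314 -0.00575054] [-4.08958667e-03  5.33763055e+00  3.41746704e+00]
blue cols 367 396 rows 211 256
right edge y [[ 0.59257367 -0.15790108]]
```

{"op": "servo_tool", "data": {"steps": [{"dx": -0.003,"dy": 0,"dz": 0.002,"spin": 0,"gripper": 0.04},{"dx": -0.003,"dy": 0,"dz": 0.001,"spin": 0,"gripper": 0.04},{"dx": -0.003,"dy": 0,"dz": 0,"spin": 0,"gripper": 0.04},{"dx": -0.003,"dy": 0,"dz": 0,"spin": 0,"gripper": 0.04},{"dx": -0.003,"dy": 0,"dz": 0,"spin": 0,"gripper": 0.04},{"dx": -0.003,"dy": 0,"dz": 0,"spin": 0,"gripper": 0.04},{"dx": -0.003,"dy": 0,"dz": 0,"spin": 0,"gripper": 0.04},{"dx": -0.002,"dy": 0,"dz": 0,"spin": 0,"gripper": 0.04},{"dx": -0.001,"dy": 0,"dz": 0,"spin": 0,"gripper": 0.04},{"dx": 0,"dy": 0,"dz": 0,"spin": 0,"gripper": 0.04}]}}

```text
time: 16.43
eef_pos: [0.5962, -0.0514, -0.009]
tool_rot: [0.71, 0.704, -0.0, 0.0]
contact_force: [-0.1, 0.4, -0.1]
grip_width: 0.429
grasp_force: 0.0
```

{"op": "servo_tool", "data": {"steps": [{"dx": -0.0008,"dy": 0,"dz": 0,"spin": 0,"gripper": 0.04},{"dx": 0,"dy": 0,"dz": 0,"spin": 0,"gripper": 0.04},{"dx": -0.0008,"dy": 0,"dz": 0,"spin": 0,"gripper": 0.04},{"dx": 0,"dy": 0,"dz": 0,"spin": 0,"gripper": 0.04},{"dx": -0.0008,"dy": 0,"dz": 0,"spin": 0,"gripper": 0.04},{"dx": 0,"dy": 0,"dz": 0,"spin": 0,"gripper": 0.04},{"dx": 0,"dy": 0,"dz": 0,"spin": 0,"gripper": 0.04},{"dx": 0,"dy": 0,"dz": 0,"spin": 0,"gripper": 0.04},{"dx": 0,"dy": 0,"dz": 0,"spin": 0,"gripper": 0.04},{"dx": 0,"dy": 0,"dz": 0,"spin": 0,"gripper": 0.04}]}}

```text
time: 17.27
eef_pos: [0.5962, -0.0534, -0.0089]
tool_rot: [0.71, 0.704, -0.0, -0.0]
contact_force: [0.3, 1.3, -0.7]
grip_width: 0.423
grasp_force: 0.6
```

{"op": "servo_tool", "data": {"steps": [{"dx": -0.0008,"dy": 0,"dz": 0,"spin": 0,"gripper": 0.04},{"dx": 0,"dy": 0,"dz": 0,"spin": 0,"gripper": 0.04},{"dx": -0.0008,"dy": 0,"dz": 0,"spin": 0,"gripper": 0.04},{"dx": 0,"dy": 0,"dz": 0,"spin": 0,"gripper": 0.04},{"dx": -0.0008,"dy": 0,"dz": 0,"spin": 0,"gripper": 0.04},{"dx": 0,"dy": 0,"dz": 0,"spin": 0,"gripper": 0.04},{"dx": 0,"dy": 0,"dz": 0,"spin": 0,"gripper": 0.04},{"dx": 0,"dy": 0,"dz": 0,"spin": 0,"gripper": 0.04},{"dx": 0,"dy": 0,"dz": 0,"spin": 0,"gripper": 0.04},{"dx": 0,"dy": 0,"dz": 0,"spin": 0,"gripper": 0.04}]}}

```text
time: 18.1
eef_pos: [0.5963, -0.0558, -0.0088]
tool_rot: [0.71, 0.704, -0.0, 0.0]
contact_force: [0.1, 0.3, -0.2]
grip_width: 0.428
grasp_force: 0.2
```

```bash
python3 meas.py pics/top5.png
```

```text
[ 0.59627447 -0.05584158 -0.00876511] [ 0.08189629  0.25281599 -0.16512955]
blue cols 386 410 rows 211 256
right edge y [[ 0.59189671 -0.18563812]]
```

{"op": "servo_tool", "data": {"steps": [{"dx": -0.0008,"dy": 0,"dz": 0,"spin": 0,"gripper": 0.04},{"dx": 0,"dy": 0,"dz": 0,"spin": 0,"gripper": 0.04},{"dx": -0.0008,"dy": 0,"dz": 0,"spin": 0,"gripper": 0.04},{"dx": 0,"dy": 0,"dz": 0,"spin": 0,"gripper": 0.04},{"dx": 0,"dy": 0,"dz": 0,"spin": 0,"gripper": 0.04},{"dx": 0,"dy": 0,"dz": 0,"spin": 0,"gripper": 0.04},{"dx": 0,"dy": 0,"dz": 0,"spin": 0,"gripper": 0.04},{"dx": 0,"dy": 0,"dz": 0,"spin": 0,"gripper": 0.04},{"dx": 0,"dy": 0,"dz": 0,"spin": 0,"gripper": 0.04},{"dx": 0,"dy": 0,"dz": 0,"spin": 0,"gripper": 0.04}]}}

```text
time: 18.98
eef_pos: [0.5963, -0.0563, -0.0087]
tool_rot: [0.71, 0.704, 0.001, -0.0]
contact_force: [-0.6, 9.2, 1.1]
grip_width: 0.425
grasp_force: 4.7
```

The force jumped to 9.2 N with almost no motion, so the tray is against the stop. Back off and look.

{"op": "servo_tool", "data": {"steps": [{"dx": 0.005,"dy": 0,"dz": 0,"spin": 0,"gripper": 0.04},{"dx": 0.012,"dy": 0,"dz": 0,"spin": 0,"gripper": 0.04},{"dx": 0.015,"dy": 0,"dz": 0,"spin": 0,"gripper": 0.04},{"dx": 0,"dy": 0,"dz": -0.02,"spin": 0,"gripper": 0.04},{"dx": 0,"dy": 0,"dz": -0.03,"spin": 0,"gripper": 0.04},{"dx": 0,"dy": 0,"dz": -0.03,"spin": 0,"gripper": 0.04},{"dx": 0.02,"dy": -0.02,"dz": -0.02,"spin": 0,"gripper": 0.04},{"dx": 0.025,"dy": -0.025,"dz": 0,"spin": 0,"gripper": 0.04},{"dx": 0.025,"dy": -0.025,"dz": 0,"spin": 0,"gripper": 0.04},{"dx": 0.025,"dy": -0.025,"dz": 0,"spin": 0,"gripper": 0.04}]}}

```text
time: 19.82
eef_pos: [0.5009, 0.0716, 0.0914]
tool_rot: [0.71, 0.704, 0.0, 0.0]
contact_force: [-0.9, 1.5, -0.1]
grip_width: 0.427
grasp_force: 0.0
```

```bash
python3 meas.py pics/top6.png; python3 - <<'E'
from h import *
p=cv2.imread("pics/top6.png"); c=viewer.camera_params("top")
b,g,rr=[p[...,i].astype(int) for i in range(3)]
blue=(b-rr>60)&(b>140)
# near edge & left edge fits
N=[];F=[];
for x in range(356,408,3):
    ys=np.where(blue[205:270,x])[0]+205
    N.append((x,ys[-1]+.5)); F.append((x,ys[0]-.5))
for n,E in(("near",N),("far",F)):
    w=proj(c,E,.025); k=np.polyfit(w[:,1],w[:,0],1); print(n,k,np.polyval(k,-.125))
L=[];Rr=[]
for y in range(218,252,3):
    xs=np.where(blue[y,330:414])[0]+330; L.append((xs[0]-.5,y)); Rr.append((xs[-1]+.5,y))
for n,E in(("left",L),("right",Rr)):
    w=proj(c,E,.025); k=np.polyfit(w[:,0],w[:,1],1); print(n,k,np.polyval(k,.597))
E
```

```text
[0.50093155 0.07160047 0.09141892] [-0.89069763  1.49528125 -0.08267757]
blue cols 349 411 rows 211 256
right edge y [[ 0.59184834 -0.18761992]]
near [0.0185564  0.55300326] 0.5506837075758853
far [-0.00256635  0.6410343 ] 0.6413550932638938
left [-0.02960753 -0.04723513] -0.064910826743202
right [-0.00135031 -0.18455496] -0.1853610954178592
```

View pics/c_top6.png

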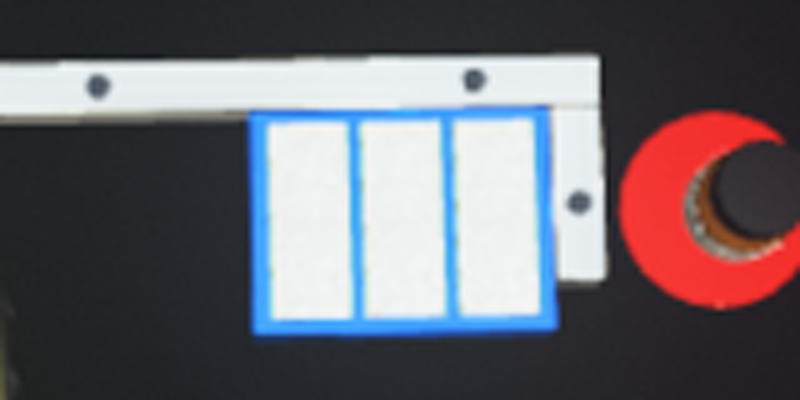

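Crop: the tray's far edge is tight to the bar (row about 112) and its right edge is tight to the end stop (column about 553). To be sure of the bar contact, I'll give one gentle x nudge at the middle of the near face.

{"op": "servo_tool", "data": {"steps": [{"dx": -0.02,"dy": -0.02,"dz": 0,"spin": 0,"gripper": 0.04},{"dx": -0.03,"dy": -0.016,"dz": 0,"spin": 0,"gripper": 0.04},{"dx": -0.035,"dy": 0,"dz": 0,"spin": 0,"gripper": 0.04},{"dx": -0.035,"dy": 0,"dz": 0,"spin": 0,"gripper": 0.04},{"dx": -0.035,"dy": 0,"dz": 0,"spin": 0,"gripper": 0.04},{"dx": -0.03,"dy": 0,"dz": 0,"spin": 0,"gripper": 0.04},{"dx": -0.012,"dy": 0,"dz": 0.02,"spin": 0,"gripper": 0.04},{"dx": 0,"dy": 0,"dz": 0.03,"spin": 0,"gripper": 0.04},{"dx": 0,"dy": 0,"dz": 0.03,"spin": 0,"gripper": 0.04},{"dx": 0,"dy": 0,"dz": 0.018,"spin": 0,"gripper": 0.04}]}}

```text
time: 20.7
eef_pos: [0.4636, -0.126, -0.0093]
tool_rot: [0.71, 0.704, -0.001, -0.001]
contact_force: [0.2, -0.5, -1.1]
grip_width: 0.423
grasp_force: 0.0
```

{"op": "servo_tool", "data": {"steps": [{"dx": 0,"dy": 0.006,"dz": 0,"spin": 0,"gripper": 0.04},{"dx": 0,"dy": 0.006,"dz": 0,"spin": 0,"gripper": 0.04},{"dx": 0,"dy": 0.006,"dz": 0,"spin": 0,"gripper": 0.04},{"dx": 0,"dy": 0.006,"dz": 0,"spin": 0,"gripper": 0.04},{"dx": 0,"dy": 0.006,"dz": 0,"spin": 0,"gripper": 0.04},{"dx": 0,"dy": 0.005,"dz": 0,"spin": 0,"gripper": 0.04},{"dx": 0,"dy": 0.004,"dz": 0,"spin": 0,"gripper": 0.04},{"dx": 0,"dy": 0.002,"dz": 0,"spin": 0,"gripper": 0.04},{"dx": 0,"dy": 0.001,"dz": 0,"spin": 0,"gripper": 0.04},{"dx": 0,"dy": 0,"dz": 0,"spin": 0,"gripper": 0.04}]}}

```text
time: 21.53
eef_pos: [0.5067, -0.1266, -0.0069]
tool_rot: [0.71, 0.704, -0.0, -0.0]
contact_force: [-0.2, -0.5, -0.1]
grip_width: 0.426
grasp_force: 0.0
```

{"op": "servo_tool", "data": {"steps": [{"dx": 0,"dy": 0.0015,"dz": 0,"spin": 0,"gripper": 0.04},{"dx": 0,"dy": 0.0015,"dz": 0,"spin": 0,"gripper": 0.04},{"dx": 0,"dy": 0.0015,"dz": 0,"spin": 0,"gripper": 0.04},{"dx": 0,"dy": 0.0015,"dz": 0,"spin": 0,"gripper": 0.04},{"dx": 0,"dy": 0.0015,"dz": 0,"spin": 0,"gripper": 0.04},{"dx": 0,"dy": 0.001,"dz": 0,"spin": 0,"gripper": 0.04},{"dx": 0,"dy": 0,"dz": 0,"spin": 0,"gripper": 0.04},{"dx": 0,"dy": 0,"dz": 0,"spin": 0,"gripper": 0.04},{"dx": 0,"dy": 0,"dz": 0,"spin": 0,"gripper": 0.04},{"dx": 0,"dy": 0,"dz": 0,"spin": 0,"gripper": 0.04}]}}

```text
time: 22.37
eef_pos: [0.5151, -0.1267, -0.0069]
tool_rot: [0.71, 0.704, -0.0, -0.0]
contact_force: [-0.2, -0.7, -0.6]
grip_width: 0.428
grasp_force: 0.0
```

{"op": "servo_tool", "data": {"steps": [{"dx": 0,"dy": 0.0008,"dz": 0,"spin": 0,"gripper": 0.04},{"dx": 0,"dy": 0,"dz": 0,"spin": 0,"gripper": 0.04},{"dx": 0,"dy": 0.0008,"dz": 0,"spin": 0,"gripper": 0.04},{"dx": 0,"dy": 0,"dz": 0,"spin": 0,"gripper": 0.04},{"dx": 0,"dy": 0.0008,"dz": 0,"spin": 0,"gripper": 0.04},{"dx": 0,"dy": 0,"dz": 0,"spin": 0,"gripper": 0.04},{"dx": 0,"dy": 0,"dz": 0,"spin": 0,"gripper": 0.04},{"dx": 0,"dy": 0,"dz": 0,"spin": 0,"gripper": 0.04},{"dx": 0,"dy": 0,"dz": 0,"spin": 0,"gripper": 0.04},{"dx": 0,"dy": 0,"dz": 0,"spin": 0,"gripper": 0.04}]}}

```text
time: 23.2
eef_pos: [0.5175, -0.1267, -0.0069]
tool_rot: [0.71, 0.704, -0.0, -0.0]
contact_force: [-0.2, -0.4, 0.1]
grip_width: 0.422
grasp_force: 0.0
```

{"op": "servo_tool", "data": {"steps": [{"dx": 0,"dy": 0.0008,"dz": 0,"spin": 0,"gripper": 0.04},{"dx": 0,"dy": 0,"dz": 0,"spin": 0,"gripper": 0.04},{"dx": 0,"dy": 0.0008,"dz": 0,"spin": 0,"gripper": 0.04},{"dx": 0,"dy": 0,"dz": 0,"spin": 0,"gripper": 0.04},{"dx": 0,"dy": 0.0008,"dz": 0,"spin": 0,"gripper": 0.04},{"dx": 0,"dy": 0,"dz": 0,"spin": 0,"gripper": 0.04},{"dx": 0,"dy": 0,"dz": 0,"spin": 0,"gripper": 0.04},{"dx": 0,"dy": 0,"dz": 0,"spin": 0,"gripper": 0.04},{"dx": 0,"dy": 0,"dz": 0,"spin": 0,"gripper": 0.04},{"dx": 0,"dy": 0,"dz": 0,"spin": 0,"gripper": 0.04}]}}

```text
time: 24.03
eef_pos: [0.52, -0.1268, -0.0069]
tool_rot: [0.71, 0.704, -0.0, -0.0]
contact_force: [0.1, 0.1, -0.3]
grip_width: 0.425
grasp_force: 0.0
```

{"op": "servo_tool", "data": {"steps": [{"dx": 0,"dy": 0.0008,"dz": 0,"spin": 0,"gripper": 0.04},{"dx": 0,"dy": 0,"dz": 0,"spin": 0,"gripper": 0.04},{"dx": 0,"dy": 0.0008,"dz": 0,"spin": 0,"gripper": 0.04},{"dx": 0,"dy": 0,"dz": 0,"spin": 0,"gripper": 0.04},{"dx": 0,"dy": 0.0008,"dz": 0,"spin": 0,"gripper": 0.04},{"dx": 0,"dy": 0,"dz": 0,"spin": 0,"gripper": 0.04},{"dx": 0,"dy": 0,"dz": 0,"spin": 0,"gripper": 0.04},{"dx": 0,"dy": 0,"dz": 0,"spin": 0,"gripper": 0.04},{"dx": 0,"dy": 0,"dz": 0,"spin": 0,"gripper": 0.04},{"dx": 0,"dy": 0,"dz": 0,"spin": 0,"gripper": 0.04}]}}

```text
time: 24.87
eef_pos: [0.5216, -0.1267, -0.0069]
tool_rot: [0.71, 0.704, -0.001, -0.001]
contact_force: [-7.2, -0.2, 3.8]
grip_width: 0.429
grasp_force: 3.6
```

The force rose to 7.2 N and the tool stopped short of its command, so the tray is tight to the bar. Retreat.

{"op": "servo_tool", "data": {"steps": [{"dx": 0,"dy": -0.005,"dz": 0,"spin": 0,"gripper": 0.04},{"dx": 0,"dy": -0.015,"dz": 0,"spin": 0,"gripper": 0.04},{"dx": 0,"dy": -0.02,"dz": 0,"spin": 0,"gripper": 0.04},{"dx": 0,"dy": 0,"dz": -0.02,"spin": 0,"gripper": 0.04},{"dx": 0,"dy": 0,"dz": -0.03,"spin": 0,"gripper": 0.04},{"dx": 0,"dy": 0,"dz": -0.035,"spin": 0,"gripper": 0.04},{"dx": 0.03,"dy": 0,"dz": -0.035,"spin": 0,"gripper": 0.04},{"dx": 0.035,"dy": 0,"dz": -0.03,"spin": 0,"gripper": 0.04},{"dx": 0.035,"dy": 0,"dz": 0,"spin": 0,"gripper": 0.04},{"dx": 0.035,"dy": 0,"dz": 0,"spin": 0,"gripper": 0.04}]}}

```text
time: 25.7
eef_pos: [0.4839, 0.0035, 0.1387]
tool_rot: [0.71, 0.704, 0.001, 0.002]
contact_force: [0.1, -0.8, 0.2]
grip_width: 0.424
grasp_force: 0.0
```

{"op": "servo_tool", "data": {"steps": [{"dx": 0.03,"dy": 0,"dz": 0,"spin": 0,"gripper": 0.04},{"dx": 0.03,"dy": 0,"dz": 0,"spin": 0,"gripper": 0.04},{"dx": 0.03,"dy": 0,"dz": 0,"spin": 0,"gripper": 0.04},{"dx": 0.02,"dy": 0,"dz": 0,"spin": 0,"gripper": 0.04},{"dx": 0,"dy": 0,"dz": 0,"spin": 0,"gripper": 0.04},{"dx": 0,"dy": 0,"dz": 0,"spin": 0,"gripper": 0.04},{"dx": 0,"dy": 0,"dz": 0,"spin": 0,"gripper": 0.04},{"dx": 0,"dy": 0,"dz": 0,"spin": 0,"gripper": 0.04},{"dx": 0,"dy": 0,"dz": 0,"spin": 0,"gripper": 0.04},{"dx": 0,"dy": 0,"dz": 0,"spin": 0,"gripper": 0.04}]}}

```text
time: 26.53
eef_pos: [0.4843, 0.1116, 0.1369]
tool_rot: [0.71, 0.704, 0.0, 0.0]
contact_force: [0.5, -0.7, 0.0]
grip_width: 0.43
grasp_force: 0.0
```

```bash
python3 meas.py pics/top7.png; python3 -c "
import cv2;a=cv2.imread('pics/top7.png');b=cv2.imread('pics/c_top7.png');cv2.imwrite('pics/f7.png',cv2.vconcat([cv2.resize(b,(640,320))[:250],a[60:360]]))"
```

```text
[0.48431354 0.11159895 0.13692675] [ 0.49780795 -0.68962047  0.00160715]
blue cols 349 411 rows 211 256
right edge y [[ 0.59184834 -0.18761992]]
```

View pics/f7.png

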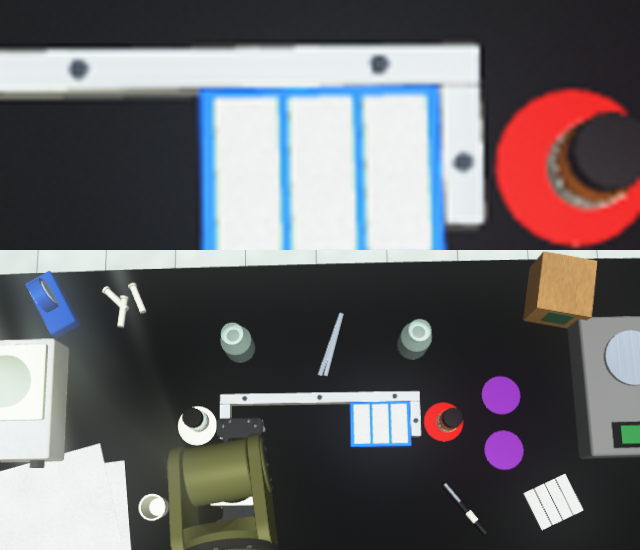

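The tray sits in the corner by the red disc, flush to the bar and the stop. Everything else is where it was, and the hand is raised clear. Handing in.

```bash
python3 -c "
from plant import r
print(r.sign_off())"
```

```text
the job is handed in; nothing more can be done
None
```

The tray is flush against the back bar and the right-hand (red disc) end stop, nothing else appears to have moved, the hand is clear, and the job was handed in at about 27 s; no verdict came back.

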